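Switch the film cutter off and hold the setting gauge in its guard slot

TASK

Switch the bench film cutter off by turning its black speed dial fully anticlockwise (seen from above) to its end stop. Then take the blue-handled setting gauge out of its wooden dock and lower its blade through the narrow yellow-framed slot in the cutter's guard until the guard's top face stands level with the red band on the blade. Finish while still holding the gauge there, upright and still, its handle clear of the guard and the dial left off; leave the pot, the tape roll, the spanner and the screwdriver where they are.

Things in the scene. Friction and masses are not known exactly. Their poses are not given: they have to be found in the camera images.
- cutter: bench film cutter, fixed: grey box 150 (x) x 230 (y) x 100 mm high with a white guard plate 8 mm thick as its top. Origin: centre of its underside, z up. Slot centre at x 0, y +50 mm; dial axis at x 0, y -65 mm. It stands turned about the vertical.
- slot (a point): centre of the slot's mouth in the guard plate's top face (100 mm above the table). The slot is 8 mm wide along this frame's x and 36 mm long along its y, cut straight through the 8 mm plate with a 3 mm chamfer round the top edge, inside a yellow frame; the hollow below is 80 mm deep. z up; same axes as the cutter.
- speed_grip (a point): point on the dial's vertical axis at the height to grip it: 137 mm above the table. The dial carries a black raised bar 46 mm long (this frame's x), 14 mm thick (y), its top 7 mm above this point and 25 mm of it below, down to a disc 48 mm across (its face 114 mm above the table). A white line on the bar points to -x. Its frame turns with the dial.
- speed (a joint): angle of the speed dial, rad: 0 = off, the anticlockwise end stop (seen from above; the raised bar then lies along the cutter's x axis, towards the red mark); grows clockwise, up to 1.75. Starts 0.7 to 1.4. Light friction (0.04 N m), stays where left.
- gauge_handle (a point): centre of the setting gauge's blue handle (half-way up): handle 16 mm thick (x), 44 mm wide (y), 50 mm high (z up). The gauge is loose, about 0.14 kg, and stands upright in the dock, the handle's underside resting on the dock's top. Its steel blade hangs below, 6 mm thick (x), 34 mm wide (y), 80 mm long, lowest end 105 mm below this point; the last 4 mm are narrowed to 3 x 29 mm. Either way round fits the slot.
- gauge_tip (a point): middle of the blade's lower end; same axes as the handle
- gauge_band (a point): centre of the red band round the blade: 20 mm high, 45 mm above the tip, 60 mm below the handle's centre; same axes
- dock: wooden dock of the gauge, fixed: upright hollow block 34 (x) x 64 (y) mm, top 88 mm above the table, on a dark foot plate 70 x 92 mm; pocket 10 x 40 mm open at the top. Origin: centre of its underside; the gauge's blade stands in it with the same axes.
- pot: sealed fruit pot, 95 mm wide, 58 mm high, bystander; origin under its centre
- tape: roll of brown tape lying flat, 98 mm across, 48 mm high, bystander; origin under its centre
- spanner: open-ended spanner, 171 mm long, 6 mm thick, lying flat, bystander; origin under its centre
- driver: screwdriver with a yellow handle, 196 mm long, 23 mm high, lying flat, bystander; origin under its centre

How it is judged:
By the outcome, as a careful person would: the job done as asked, in the order asked, and still so for the second after the job is handed in, while the arm keeps its last pose, push and grip.
It also fails if it takes over 64 s, if anything falls off the work surface, if the arm or the gripper's body presses on something with over 40 N, if the wrist force passes 120 N, or if a joint passes its speed limit or range.

ROBOT

A 7-joint arm with a two-finger parallel gripper is mounted at the origin on a cart in front of the work surface, level with it; the furniture and walls round the work are solid. World frame = base frame: x ahead of the robot, y to its left, z up, the work surface at z = 0. Lengths are in m, angles in rad, forces in N, time in s.
With the tool pointing down it reaches from about 0.425 to 0.925 m from the base axis. Payload 6.8 kg.
Tool frame: the origin (TCP) lies at the very end of the fingers, on their centre line; the grasp point (between the pads) lies 19 mm behind it; x points along the fingers, z is the direction in which the jaws open and shut, and the axes are right-handed (so a half turn about x gives the same grasp; the last joint's range is limited). The gripper opens to 85 mm and grips with 20 to 120 N. Pads are 22 mm wide; open, the fingers measure 114 mm over their backs; the gripper's body (76 mm by 85 mm) begins 54 mm behind the grasp point. The pads swing forward as they close: fully open they stand 13 mm farther back than shut.
Start: joints at [-1.314, 0.477, 0.022, 1.555, -0.011, 1.109, -0.083], TCP at [0.241, 0.631, 0.231] pointing down, gripper open.
Joint ranges: [-2.96, 2.96], [-0.34, 2.1], [-1.41, 1.46], [0.24, 2.44], [-1.37, 4.51], [0.17, 1.92], [-2.96, 2.96]. Speed limits (rad/s): [2.39, 2.39, 3.14, 3.14, 3.14, 3.14, 3.14].

INTERFACE

Orientations are given as a unit quaternion [w, x, y, z].
In Python, from rig import monitor, camera, order gives the robot as it stands.
- The arm moves only by the tool step_arm, never from a script. Its argument "steps" is a list of rows, each a list of 5 numbers: the shift along the tool's x, y, z in cm, then the turn about the tool's x in rad, then the opening, from 0 (shut) to 1 (fully open). In form: [[tx, ty, tz, roll, gripper], ...]. A call has 1 to 20 rows; each row is the pose to reach, as a shift and turn from the pose commanded when the call began, along the tool's axes at that moment; what a row does not reach only later rows make up. A row lasts 1/8 s, in which the tool goes at most 62.5 mm and 10.7 degrees, less where a joint would pass 70% of its speed; a pose out of reach is approached as far as the arm can. A call with a gripper value outside its range is refused whole. The fingers move at their own pace and stop on an object; "grip_force" is the grip in N (left out, the last holds). Time passes only in rows, so rows that repeat a pose let the fingers close. It gives the time, the measured TCP pose, the force and the opening at its end, in the units of the state.
- monitor.get_obs(): the state, without advancing time (a new reading comes with each control period).
- camera(name): name is "side" or "top"; returns a dict with "pixels" (420x560x3 uint8, red, green, blue), "intrinsics" (3x3 intrinsics, pixels), "T" (4x4, takes a point from camera to world coordinates). Camera axes: x right, y up, looking along -z (the intrinsics and any distortion apply to the point x, -y, -z); pixel columns grow to the right and rows downward; lengths in m; the calibration is good to about 2 mm. A picture is of the moment at which its call begins. There is no depth.
- order.job_done(): hands the job in, once; it reports no verdict.
The state is a dict: "t": time; "joint_pos": joint angles; "qd": joint speeds; "tau": joint torques, N m; "eef_pos": TCP position; "tool_rot": TCP orientation; "force": force on the tool from outside, world axes, zero at the start; "moment": the same for the moment, N m; "opening": finger opening in m.
Only numpy, scipy, OpenCV 4.12 (cv2) and the standard library are available. Lean on these libraries where they do the work, as an engineer would, in place of code of your own. Each camera call takes 0.05 s, during which the arm holds its last target.

## Working session

There is one attempt and no reset: what is moved stays moved. The work goes in short steps, Python scripts to look and compute and a tool call to move; the robot and the scene stay as the last step left them, time stands still between calls to the robot, and variables do not carry over. Pictures are saved under pics/ and viewed, and the job is handed in when it is done.

Besides the shell and the picture viewer there is one more tool, called after "Call:" as name([rows], argument=value, ...), one row to a line, values as JSON. step_arm: Moves the arm, as the interface text tells. Its arguments: {"type":"object","properties":{"steps":{"type":"array","items":{"type":"array","items":{"type":"number"}}},"grip_force":{"type":"number"}},"required":["steps"]}

```bash
mkdir -p pics; ls; python3 - <<'E'
from rig import monitor,camera,order
import cv2
o=monitor.get_obs()
for k,v in o.items(): print(k,v)
for n in("side","top"):
    c=camera(n); cv2.imwrite(f"pics/{n}0.png",c["pixels"][:,:,::-1]); print(n,c["intrinsics"],c["T"],[k for k in c])
E
```

```text
pics
t 0.0
joint_pos [-1.31410667  0.47778561  0.02233071  1.5564871  -0.01148977  1.10932629
 -0.08309979]
qd [-1.59699261e-03  4.47499862e-05  1.16339249e-04 -2.34360075e-04
 -3.80680090e-04 -1.06193922e-04 -7.72809636e-04]
tau [-7.37065384e-04 -5.96452081e+01  1.60771105e+00 -2.81202382e+01
  1.25282840e-02  9.33377742e-03  1.09648363e-05]
eef_pos [0.2406009  0.62999988 0.23032023]
tool_rot [ 0.58187535 -0.4014409   0.58290782  0.40060549]
force [-0.11900714 -0.54434077 -0.19264545]
moment [ 0.04947273 -0.02219899 -0.00190773]
opening 0.08532713751380343
side [[402.23602093   0.         278.15600328]
 [  0.         402.23602093 211.07519698]
 [  0.           0.           1.        ]] [[ 0.99570583  0.04208796 -0.08245303  0.44855123]
 [-0.09239723  0.50680383 -0.85709546 -1.08731091]
 [ 0.00571411  0.86103338  0.50851634  0.78085762]
 [ 0.          0.          0.          1.        ]] ['pixels', 'intrinsics', 'T']
top [[487.89243826   0.         273.6465156 ]
 [  0.         487.89243826 213.64664005]
 [  0.           0.           1.        ]] [[-1.67284900e-02  9.86503184e-01 -1.62885316e-01  3.21354630e-01]
 [-9.99858000e-01 -1.68364005e-02  7.18001160e-04  4.21873917e-02]
 [-2.03409199e-03  1.62874198e-01  9.86644748e-01  1.44018789e+00]
 [ 0.00000000e+00  0.00000000e+00  0.00000000e+00  1.00000000e+00]] ['pixels', 'intrinsics', 'T']
```

View pics/side0.png

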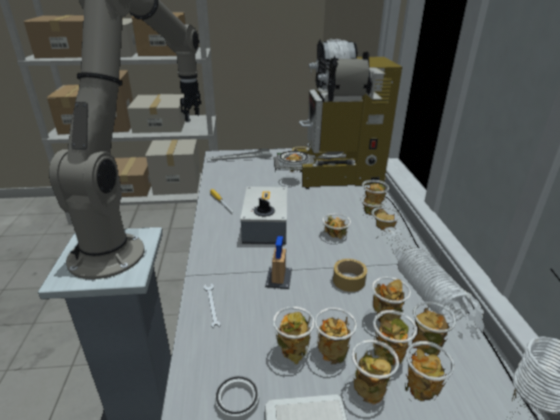

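View pics/top0.png

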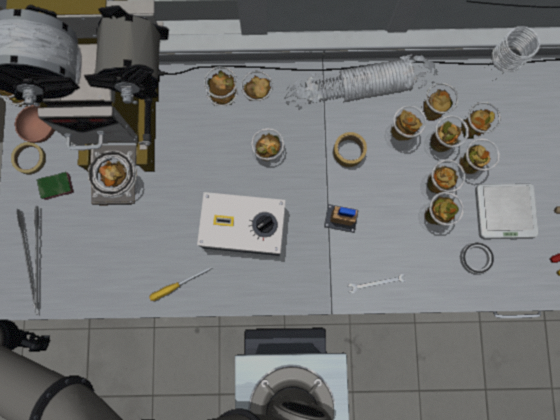

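The side view shows the arm at the left, the cutter near (265,215) and the gauge in its dock near (280,260). In the top view the cutter is near (243,222), its slot at (224,221) and its dial at (264,223). The gauge and dock are near (345,215). I'll enlarge these next.

```bash
python3 - <<'E'
import cv2
a=cv2.imread("pics/top0.png"); b=cv2.imread("pics/side0.png")
cv2.imwrite("pics/t_c.png",cv2.resize(a[185:260,190:290],None,fx=8,fy=8,interpolation=cv2.INTER_CUBIC))
cv2.imwrite("pics/t_g.png",cv2.resize(a[195:240,315:375],None,fx=12,fy=12,interpolation=cv2.INTER_CUBIC))
cv2.imwrite("pics/s_c.png",cv2.resize(b[180:300,225:305],None,fx=5,fy=5,interpolation=cv2.INTER_CUBIC))
E
```

```text
(no output)
```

View pics/t_c.png

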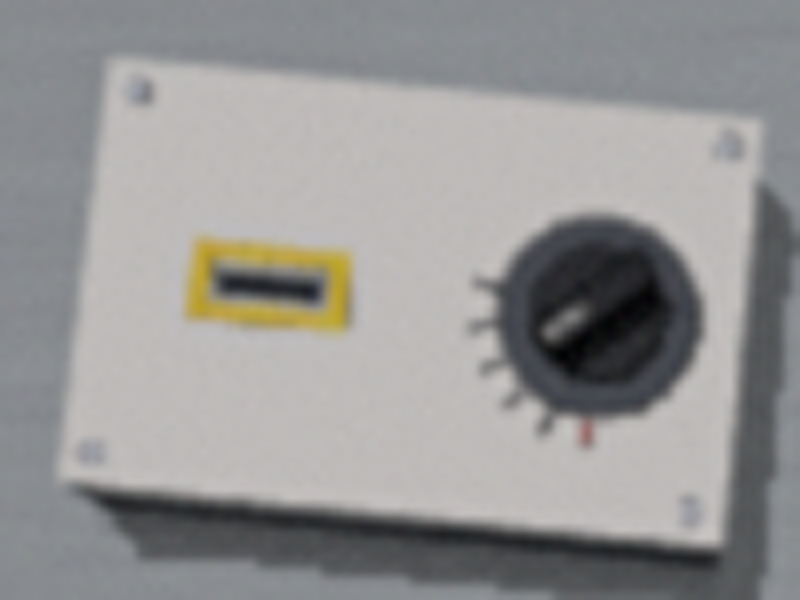

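View pics/t_g.png

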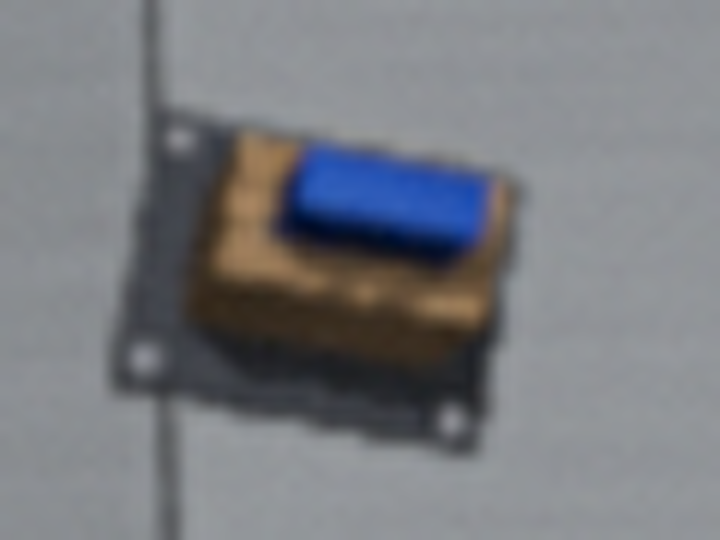

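View pics/s_c.png

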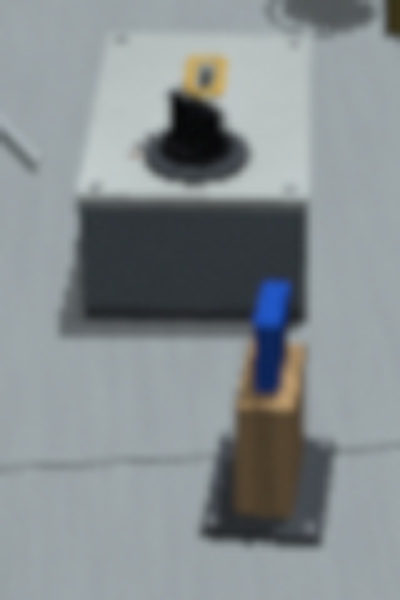

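The enlargements give the guard corners, slot, dial and gauge edges clearly. The white line points about 8 o'clock and the red mark is at about 6 o'clock. Next I'll fit the poses.

```bash
cat > h.py <<'E'
import numpy as np, cv2
from scipy.optimize import least_squares
K={'side':np.array([[402.23602093,0,278.15600328],[0,402.23602093,211.07519698],[0,0,1]]),'top':np.array([[487.89243826,0,273.6465156],[0,487.89243826,213.64664005],[0,0,1]])}
T={'side':np.array([[0.99570583,0.04208796,-0.08245303,0.44855123],[-0.09239723,0.50680383,-0.85709546,-1.08731091],[0.00571411,0.86103338,0.50851634,0.78085762],[0,0,0,1]]),
'top':np.array([[-1.67284900e-02,9.86503184e-01,-1.62885316e-01,3.21354630e-01],[-9.99858000e-01,-1.68364005e-02,7.18001160e-04,4.21873917e-02],[-2.03409199e-03,1.62874198e-01,9.86644748e-01,1.44018789],[0,0,0,1]])}
def proj(n,P):
    P=np.atleast_2d(P); c=(P-T[n][:3,3])@T[n][:3,:3]; c=c*[1,-1,-1]
    q=c@K[n].T; return q[:,:2]/q[:,2:]
def ray(n,uv,z):
    d=T[n][:3,:3]@(np.array([1,-1,-1])*(np.linalg.inv(K[n])@[uv[0],uv[1],1])); o=T[n][:3,3]
    return o+d*(z-o[2])/d[2]
def fit(obs,x0):  # obs: list (cam, local xyz, uv); x0=[x,y,yaw]
    def f(p):
        c,s=np.cos(p[2]),np.sin(p[2]);R=np.array([[c,-s,0],[s,c,0],[0,0,1]]);r=[]
        for n,l,uv in obs: r.append(proj(n,R@np.array(l)+[p[0],p[1],0])[0]-uv)
        return np.ravel(r)
    s=least_squares(f,x0); return s.x,s.fun.reshape(-1,2)
def cr(ox,oy,k): return lambda u,v:((u+.5)/k-.5+ox,(v+.5)/k-.5+oy)
E
python3 - <<'E'
from h import *
np.set_printoptions(precision=4,suppress=True)
t=cr(190,185,8); g=cr(315,195,12); s=cr(225,180,5)
X,Y=.075,.115
ot=[('top',(X,Y,.1),t(107,57)),('top',(X,-Y,.1),t(763,120)),('top',(-X,-Y,.1),t(722,550)),('top',(-X,Y,.1),t(62,482)),('top',(0,.05,.1),t(270,286))]
os=[('side',(X,Y,.1),s(308,35)),('side',(X,-Y,.1),s(307,200)),('side',(-X,-Y,.1),s(80,200)),('side',(-X,Y,.1),s(106,33)),('side',(0,.05,.1),s(206,76))]
for o in(ot,os,ot+os):
    p,r=fit(o,[.5,.1,0]); print('cutter',p,np.degrees(p[2])); print(r.T)
pc=p
c_,s_=np.cos(p[2]),np.sin(p[2]);R=np.array([[c_,-s_],[s_,c_]])
print('slot',R@[0,.05]+p[:2],'dial',R@[0,-.065]+p[:2])
print('slot ray',ray('top',t(270,286),.1),'dial disc ray',ray('top',t(602,316),.114))
a=ray('top',t(565,325),.144);b=ray('top',R@[0,0] if 0 else t(660,280),.144);d=a-b
print('bar',a,b,'len',np.hypot(*d[:2]),'angle of -x dir',np.arctan2(d[1],d[0]), 'joint', -((np.arctan2(d[1],d[0])-np.pi)-p[2]))
hx,hy=.008,.022
og=[('top',(hx,hy,.138),g(308,148)),('top',(hx,-hy,.138),g(490,178)),('top',(-hx,-hy,.138),g(482,240)),('top',(-hx,hy,.138),g(296,208))]
osg=[('side',(hx,hy,.138),s(289,283)),('side',(hx,-hy,.138),s(280,325)),('side',(-hx,-hy,.138),s(254,320)),('side',(-hx,hy,.138),s(264,281))]
od=[('top',(.035,.046,.0),g(160,110)),('top',(.035,-.046,.0),g(522,183)),('top',(-.035,-.046,.0),g(472,450)),('top',(-.035,.046,.0),g(113,385))]
for o in(og,osg,og+osg,od):
    p,r=fit(o,[.5,-.1,-.2]); print('gauge',p,np.degrees(p[2])); print(r.T)
E
```

```text
cutter [ 0.5204  0.1316 -0.1137] -6.515312573669505
[[ 0.4037  0.0309  0.0744 -0.5118  0.0103]
 [ 0.1572  0.0454 -0.3432  0.0911  0.0554]]
cutter [ 0.5188  0.1269 -0.1046] -5.9907834910215
[[ 0.1154  0.7045 -0.5166  0.0815 -0.3984]
 [ 0.2726 -0.0596 -0.5814  0.2445  0.1652]]
cutter [ 0.5199  0.131  -0.1109] -6.351290318885907
[[ 0.5372  0.1946  0.3965 -0.2219  0.2314  0.469   0.6621 -0.4152  0.5425
  -0.0934]
 [ 0.4499  0.1097 -0.2617  0.4093  0.2953 -0.1821 -0.6702 -1.3435 -0.3243
  -0.3887]]
slot [0.5254 0.1807] dial [0.5127 0.0664]
slot ray [0.5262 0.1814 0.1   ] dial disc ray [0.5117 0.066  0.114 ]
bar [0.5046 0.0779 0.144 ] [0.5193 0.0458 0.144 ] len 0.03530909857388593 angle of -x dir 2.00072732775795 joint 1.0300143980172434
gauge [ 0.5411 -0.1584 -0.1881] -10.778144678610198
[[-0.4379  0.4692  0.2861 -0.3181]
 [-0.4411 -0.2198  0.3598  0.2942]]
gauge [ 0.5403 -0.1625 -0.2246] -12.869536753266171
[[ 0.3567  0.2081 -0.3474 -0.2133]
 [-0.3804  0.1046  0.6341 -0.4217]]
gauge [ 0.5408 -0.1594 -0.2054] -11.767869301144602
[[-0.0235  0.8412  0.5576 -0.0038  0.2802  0.4385 -0.1172 -0.2891]
 [-0.4754  0.0179  0.5804  0.2417 -1.0378 -0.575   0.0206 -1.0174]]
gauge [ 0.5425 -0.1596 -0.2107] -12.071589960729776
[[-0.0652  0.0251  0.3018 -0.2627]
 [ 0.0628 -0.2093  0.3139 -0.1734]]
```

```bash
cat >> h.py <<'E'
from scipy.spatial.transform import Rotation as Ro
def state():
    from rig import monitor
    o=monitor.get_obs(); q=o['tool_rot']; R=Ro.from_quat([q[1],q[2],q[3],q[0]]).as_matrix(); return o,R
def rep():
    o,R=state(); z=R[:,2]; yaw=np.arctan2(z[1],z[0])
    print('t',o['t'],'pos',o['eef_pos'].round(4),'xax',R[:,0].round(4),'zyaw',round(yaw,4),'F',np.round(o['force'],2),'M',np.round(o['moment'],2),'op',round(o['opening'],4),'q',np.round(o['joint_pos'],3)); return o,R
def to(target):
    o,R=state(); print('shift cm',(R.T@(np.array(target)-o['eef_pos'])*100).round(2))
def turn(jawyaw):
    # roll for jaw axis to lie along world yaw (mod pi): roll about down = -yaw change
    o,R=state(); y=np.arctan2(R[1,2],R[0,2]); d=(jawyaw-y+np.pi/2)%np.pi-np.pi/2; print('roll',round(-d,4),'or',round(-d+np.pi,4),round(-d-np.pi,4))
E
python3 - <<'E'
from h import *
o,R=rep(); print(R.round(4))
to([.512,.0665,.19]); turn(-.112-1.03+np.pi/2); print('gauge');turn(-.206);print('off'); turn(-.112+np.pi/2)
E
```

```text
t 0.1 pos [0.2406 0.6301 0.2304] xax [-5.0e-04 -1.6e-03 -1.0e+00] zyaw 1.206 F [-0.46  0.22  0.48] M [-0.01 -0.02  0.02] op 0.0855 q [-1.314  0.478  0.022  1.556 -0.011  1.109 -0.083]
[[-5.000e-04 -9.342e-01  3.568e-01]
 [-1.600e-03  3.568e-01  9.342e-01]
 [-1.000e+00 -1.000e-04 -1.700e-03]]
shift cm [  4.12 -45.46 -42.96]
roll 0.7772 or 3.9188 -2.3644
gauge
roll 1.412 or 4.5536 -1.7296
off
roll -0.2528 or 2.8888 -3.3944
```

```bash
python3 - <<'E'
import cv2,numpy as np
from h import *
a=cv2.imread("pics/top0.png")
c=cv2.resize(a[208:240,248:282],None,fx=20,fy=20,interpolation=cv2.INTER_CUBIC)
c=np.clip(c.astype(float)*1.8,0,255).astype(np.uint8)
R=lambda y:np.array([[np.cos(y),-np.sin(y)],[np.sin(y),np.cos(y)]])
d=np.array([.512,.0665])
for j,col in((.85,(0,255,0)),(1.03,(0,0,255))):
    for z in (.144,):
        P=[np.r_[d+R(-.112-j)@q,z] for q in ((.023,.007),(.023,-.007),(-.023,-.007),(-.023,.007))]
        uv=proj('top',P); uv=((uv-[248,208]+.5)*20-.5).astype(int); cv2.polylines(c,[uv],True,col,1)
cv2.imwrite("pics/bar.png",c)
E
```

```text
(no output)
```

View pics/bar.png

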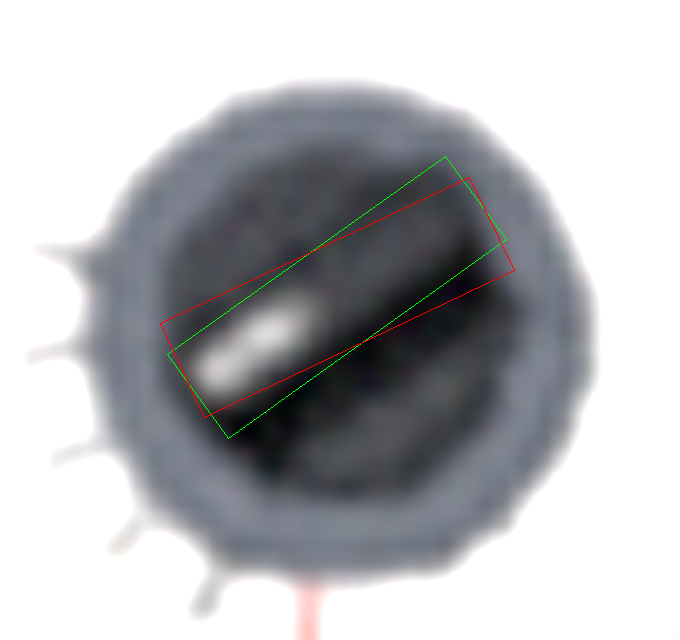

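The enlarged dial shows the bar lying between the two overlays, with its white end at (215,370). That puts the joint at about 0.92 rad. I'll move above the dial.

Call:
step_arm([
  [0,-3,-2.8,0.05,1],
  [0,-6.5,-6.1,0.1,1],
  [0,-10,-9.5,0.15,1],
  [0,-13.5,-12.8,0.2,1],
  [0,-17,-16.1,0.25,1],
  [0,-20.5,-19.4,0.3,1],
  [0,-24,-22.7,0.35,1],
  [0,-27.5,-26,0.4,1],
  [0,-31,-29.3,0.45,1],
  [0,-34.5,-32.6,0.5,1],
  [0,-38,-35.9,0.55,1],
  [0,-41.5,-39.2,0.61,1],
  [0,-44,-41.6,0.65,1],
  [0,-45.5,-43,0.67,1],
  [0,-45.5,-43,0.67,1],
  [0,-45.5,-43,0.67,1],
  [0,-45.5,-43,0.67,1],
])

```text
t: 2.22
eef_pos: [0.512, 0.0682, 0.2312]
tool_rot: [0.681, -0.188, 0.682, 0.188]
force: [-0.4, 0.0, -0.0]
opening: 0.0859
```

```bash
python3 - <<'E'
from h import *
from rig import camera
rep(); to([.512,.0665,.121]); turn(.539)
for n in("side","top"):
    c=camera(n); cv2.imwrite(f"pics/{n}1.png",c["pixels"][:,:,::-1])
b=cv2.imread("pics/side1.png"); cv2.imwrite("pics/s1.png",cv2.resize(b[120:280,200:340],None,fx=4,fy=4,interpolation=cv2.INTER_CUBIC)[:600])
E
```

```text
t 2.225 pos [0.512  0.0682 0.2312] xax [-5.e-04  5.e-04 -1.e+00] zyaw 0.5389 F [-0.45  0.05 -0.02] M [-0.05  0.01  0.04] op 0.0859 q [-0.615  0.222  0.424  1.953 -0.11   0.988  0.399]
shift cm [11.02 -0.15 -0.08]
roll -0.0001 or 3.1414 -3.1417
```

View pics/s1.png

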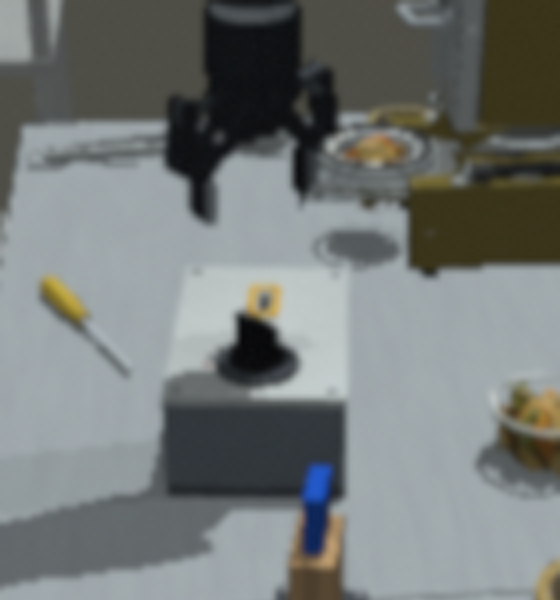

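The open gripper stands squarely above the dial, which is near (258,350) in the crop. I'll go down and grip the bar.

Call:
step_arm([
  [2,-0.15,-0.1,0,1],
  [4,-0.15,-0.1,0,1],
  [6,-0.15,-0.1,0,1],
  [8,-0.15,-0.1,0,1],
  [9.5,-0.15,-0.1,0,1],
  [10.5,-0.15,-0.1,0,1],
  [11,-0.15,-0.1,0,1],
  [11,-0.15,-0.1,0,1],
  [11,-0.15,-0.1,0,0.5],
  [11,-0.15,-0.1,0,0],
  [11,-0.15,-0.1,0,0],
  [11,-0.15,-0.1,0,0],
  [11,-0.15,-0.1,0,0],
  [11,-0.15,-0.1,0,0],
], grip_force=30)

```text
t: 4.08
eef_pos: [0.5129, 0.065, 0.1216]
tool_rot: [0.682, -0.187, 0.681, 0.187]
force: [0.1, 0.6, 4.1]
opening: 0.0134
```

```bash
python3 - <<'E'
from h import *
from rig import camera
rep()
for n in("side","top"):
    c=camera(n); cv2.imwrite(f"pics/{n}2.png",c["pixels"][:,:,::-1])
b=cv2.imread("pics/side2.png"); a=cv2.imread("pics/top2.png"); f=lambda i:cv2.resize(i,(400,400),interpolation=cv2.INTER_CUBIC)
cv2.imwrite("pics/s2.png",np.hstack([f(b[160:260,215:315]),f(a[175:275,200:300])]))
E
```

```text
t 4.075 pos [0.5129 0.065  0.1216] xax [ 1.1e-03  4.0e-04 -1.0e+00] zyaw 0.5361 F [0.13 0.56 4.05] M [ 0.18 -0.18  0.  ] op 0.0134 q [-0.558  0.377  0.383  2.052 -0.205  0.747  0.487]
```

View pics/s2.png

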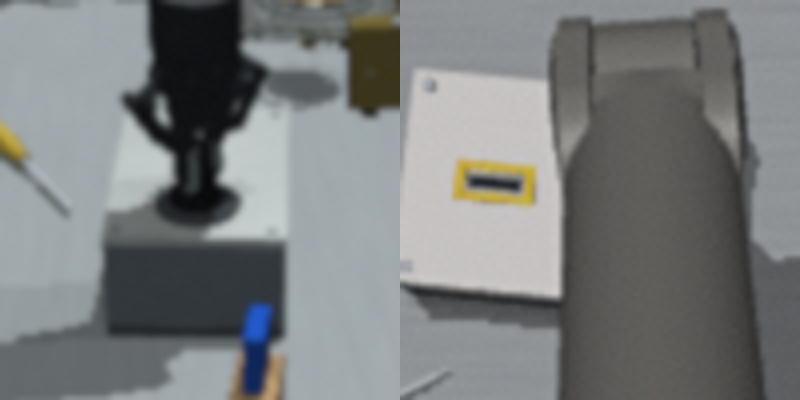

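The side crop shows the fingers closed on the bar near (195,195), and the opening of 13.4 mm matches the 14 mm bar. I'll turn it anticlockwise.

Call:
step_arm([
  [0,0,0,-0.1,0],
  [0,0,0,-0.2,0],
  [0,0,0,-0.3,0],
  [0,0,0,-0.4,0],
  [0,0,0,-0.5,0],
  [0,0,0,-0.6,0],
  [0,0,0,-0.7,0],
  [0,0,0,-0.8,0],
  [0,0,0,-0.8,0],
])

```text
t: 5.3
eef_pos: [0.5137, 0.0662, 0.1217]
tool_rot: [0.556, -0.439, 0.553, 0.438]
force: [3.2, 4.0, 0.7]
opening: 0.013
```

```bash
python3 -c "
from h import *
rep();turn(1.459)"
```

```text
t 5.3 pos [0.5137 0.0662 0.1217] xax [ 0.0029  0.0018 -1.    ] zyaw 1.3381 F [3.2  4.   0.73] M [ 0.89 -0.73  0.01] op 0.013 q [-0.404  0.363  0.19   2.041 -0.101  0.743  1.186]
roll -0.1209 or 3.0207 -3.2625
```

Call:
step_arm([
  [0,0,0,-0.04,0],
  [0,0,0,-0.08,0],
  [0,0,0,-0.12,0],
  [0,0,0,-0.15,0],
  [0,0,0,-0.18,0],
  [0,0,0,-0.18,0],
])

```text
t: 6.05
eef_pos: [0.514, 0.0663, 0.1218]
tool_rot: [0.516, -0.485, 0.513, 0.485]
force: [3.5, 4.3, 0.1]
opening: 0.0133
```

```bash
python3 -c "
from h import *
rep();turn(1.459)"
```

```text
t 6.05 pos [0.514  0.0663 0.1218] xax [ 0.0033  0.003  -1.    ] zyaw 1.5132 F [3.47 4.32 0.06] M [ 1.14 -0.84 -1.27] op 0.0133 q [-0.37   0.361  0.15   2.039 -0.081  0.743  1.342]
roll 0.0542 or 3.1958 -3.0874
```

The moment about z is now -1.3 N m, so the dial is against its stop. I'll release it and rise.

Call:
step_arm([
  [0,0,0,0,0.3],
  [0,0,0,0,0.6],
  [0,0,0,0,0.6],
  [0,0,0,0,0.6],
  [-1,0,0,0,0.6],
  [-3,0,0,0,0.6],
  [-6,0,0,0,0.6],
  [-9,0,0,0,1],
  [-11,0,0,0,1],
  [-11,0,0,0,1],
])

```text
t: 7.3
eef_pos: [0.5135, 0.0649, 0.2334]
tool_rot: [0.515, -0.487, 0.512, 0.485]
force: [0.1, 0.0, -0.2]
opening: 0.0856
```

```bash
python3 - <<'E'
from h import *
from rig import camera
rep();to([.5415,-.159,.22]); turn(-.206)
for n in("side",):
    c=camera(n); cv2.imwrite(f"pics/{n}3.png",c["pixels"][:,:,::-1])
b=cv2.imread("pics/side3.png"); 
cv2.imwrite("pics/s3.png",cv2.resize(b[180:240,230:300],None,fx=10,fy=10,interpolation=cv2.INTER_CUBIC))
E
```

```text
t 7.3 pos [0.5135 0.0649 0.2334] xax [ 0.0039  0.0012 -1.    ] zyaw 1.5158 F [ 0.08  0.02 -0.22] M [-0.02 -0.05 -0.03] op 0.0856 q [-0.394  0.212  0.171  1.938 -0.043  0.99   1.313]
shift cm [  1.32  -4.02 -22.21]
roll -1.4197 or 1.7218 -4.5613
```

View pics/s3.png

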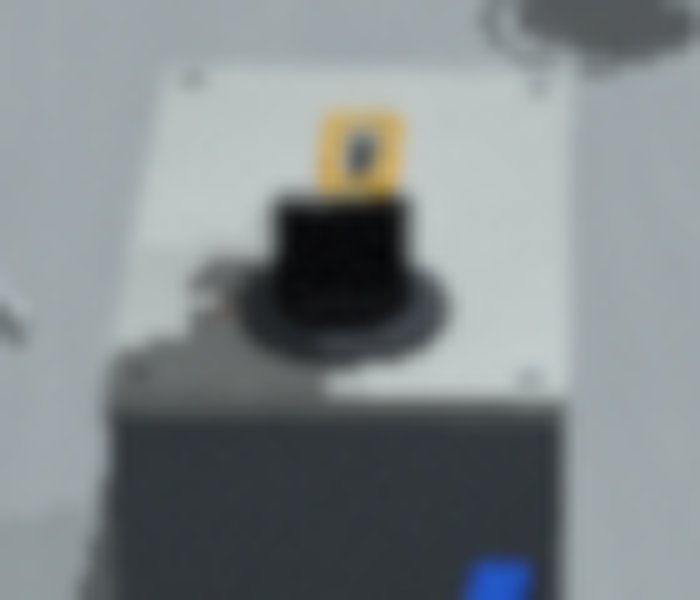

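The side crop shows the raised bar lying square to the cutter, pointing at the red mark near (215,305). I'll check it from the top once the arm is clear, and go above the gauge now.

Call:
step_arm([
  [0,-0.3,-1.5,0.14,1],
  [0,-0.7,-3.5,0.28,1],
  [0,-1,-5.5,0.42,1],
  [0,-1.3,-7.5,0.57,1],
  [0,-1.7,-9.5,0.72,1],
  [0,-2.1,-11.5,0.87,1],
  [0,-2.5,-13.5,1.02,1],
  [0,-2.8,-15.5,1.17,1],
  [0,-3.1,-17.5,1.32,1],
  [0.5,-3.5,-19.5,1.47,1],
  [1,-3.8,-21.2,1.6,1],
  [1.3,-4,-22.2,1.72,1],
  [1.3,-4,-22.2,1.72,1],
  [1.3,-4,-22.2,1.72,1],
  [1.3,-4,-22.2,1.72,1],
])

```text
t: 9.22
eef_pos: [0.5401, -0.1584, 0.2182]
tool_rot: [0.703, 0.071, 0.704, -0.071]
force: [0.6, -0.4, -0.6]
opening: 0.0854
```

```bash
python3 - <<'E'
from h import *
from rig import camera
rep();to([.5412,-.159,.099]); turn(-.206)
for n in("side","top"):
    c=camera(n); cv2.imwrite(f"pics/{n}4.png",c["pixels"][:,:,::-1])
b=cv2.imread("pics/side4.png"); a=cv2.imread("pics/top4.png"); f=lambda i:cv2.resize(i,(400,500),interpolation=cv2.INTER_CUBIC)
cv2.imwrite("pics/s4.png",np.hstack([f(b[180:305,220:320]),f(a[170:270,220:300])]))
E
```

```text
t 9.225 pos [ 0.5401 -0.1584  0.2182] xax [-1.e-04  4.e-04 -1.e+00] zyaw -0.2018 F [ 0.57 -0.42 -0.64] M [ 0.03  0.02 -0.01] op 0.0854 q [-0.272  0.338  0.562  1.871 -0.213  0.992  0.18 ]
shift cm [11.92 -0.04  0.12]
roll 0.0042 or 3.1458 -3.1374
```

View pics/s4.png

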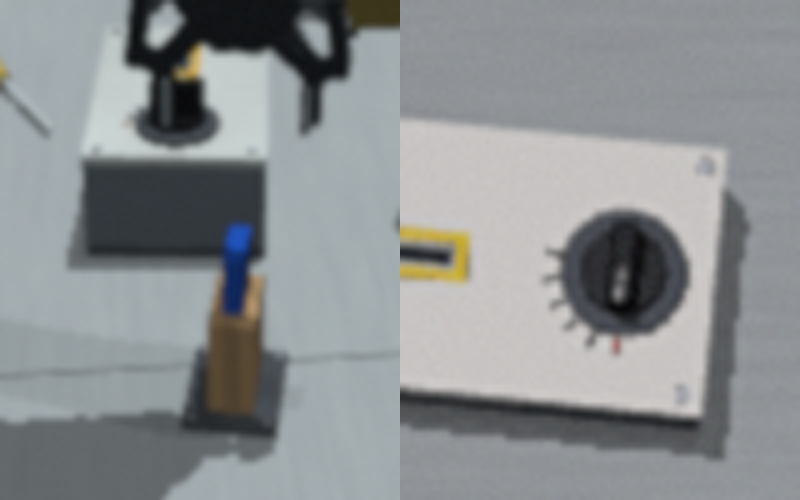

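From the top, the dial's white line points straight at the red mark near (616,345), so the dial is off. The gauge still stands in its dock. I'll descend and grip the handle.

Call:
step_arm([
  [2,0,0.1,0,1],
  [4,0,0.1,0,1],
  [6,0,0.1,0,1],
  [8,0,0.1,0,1],
  [10,0,0.1,0,1],
  [11,0,0.1,0,1],
  [11.8,0,0.1,0,1],
  [11.8,0,0.1,0,1],
  [11.8,0,0.1,0,0.6],
  [11.8,0,0.1,0,0.3],
  [11.8,0,0.1,0,0.1],
  [11.8,0,0.1,0,0],
  [11.8,0,0.1,0,0],
  [11.8,0,0.1,0,0],
  [11.8,0,0.1,0,0],
], grip_force=40)

```text
t: 11.2
eef_pos: [0.5412, -0.1593, 0.1005]
tool_rot: [0.704, 0.072, 0.703, -0.072]
force: [-1.0, 0.8, 3.7]
opening: 0.0155
```

```bash
python3 - <<'E'
from h import *
from rig import camera
rep()
for n in("side",):
    c=camera(n); cv2.imwrite(f"pics/{n}5.png",c["pixels"][:,:,::-1])
b=cv2.imread("pics/side5.png"); f=lambda i:cv2.resize(i,(480,600),interpolation=cv2.INTER_CUBIC)
cv2.imwrite("pics/s5.png",f(b[180:305,220:320]))
E
```

```text
t 11.2 pos [ 0.5412 -0.1593  0.1005] xax [ 3.e-04  1.e-04 -1.e+00] zyaw -0.2041 F [-1.05  0.84  3.68] M [0.09 0.26 0.03] op 0.0155 q [-0.198  0.498  0.486  1.961 -0.33   0.76   0.276]
```

View pics/s5.png

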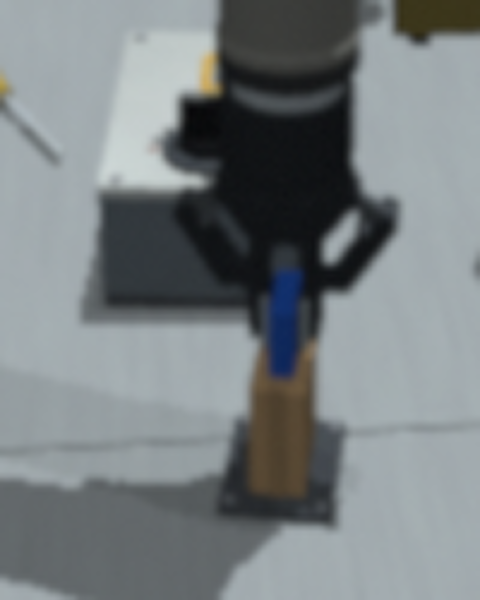

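The fingers hold the blue handle near (285,325), with an opening of 15.5 mm. I'll lift it.

Call:
step_arm([
  [0,0,0,0,0],
  [-0.5,0,0,0,0],
  [-1.5,0,0,0,0],
  [-3,0,0,0,0],
  [-5,0,0,0,0],
  [-7,0,0,0,0],
  [-9,0,0,0,0],
  [-11,0,0,0,0],
  [-13,0,0,0,0],
  [-15,0,0,0,0],
  [-16,0,0,0,0],
  [-16.5,0,0,0,0],
  [-16.5,0,0,0,0],
  [-16.5,0,0,0,0],
], grip_force=60)

```text
t: 13.0
eef_pos: [0.5407, -0.1591, 0.2646]
tool_rot: [0.703, 0.072, 0.704, -0.072]
force: [0.5, 0.1, -1.2]
opening: 0.0156
```

```bash
python3 - <<'E'
from h import *
from rig import camera
o,R=rep(); to([.5257,.181,.265]); turn(-.112)
for n in("side","top"):
    c=camera(n); cv2.imwrite(f"pics/{n}6.png",c["pixels"][:,:,::-1])
b=cv2.imread("pics/side6.png")
# predicted points
p=o['eef_pos']; 
for dz in(.0125,-.0475,-.0925): print(dz,((proj('side',p+[0,0,dz])-[230,130]+.5)*6-.5).round(0))
cv2.imwrite("pics/s6.png",cv2.resize(b[130:230,230:330],None,fx=6,fy=6,interpolation=cv2.INTER_CUBIC))
E
```

```text
t 13.0 pos [ 0.5407 -0.1591  0.2646] xax [-1.3e-03  1.0e-04 -1.0e+00] zyaw -0.204 F [ 0.49  0.08 -1.23] M [-0.03 -0.04 -0.03] op 0.0156 q [-0.295  0.29   0.584  1.817 -0.179  1.089  0.149]
shift cm [-3.00e-02  3.30e+01 -8.36e+00]
roll -0.092 or 3.0496 -3.2336
0.0125 [[299. 397.]]
-0.0475 [[298. 514.]]
-0.0925 [[297. 597.]]
```

View pics/s6.png

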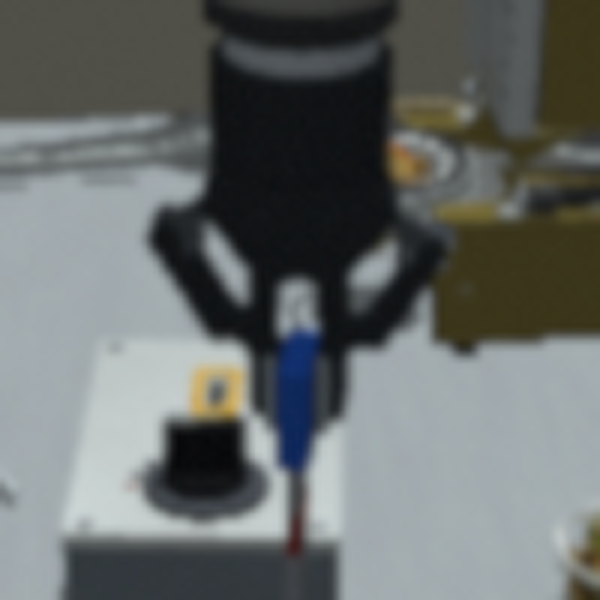

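The gauge hangs upright in the jaws, with its handle at (297,400) and the red band near (297,525). The tip is about 17 cm up, so it will clear the dial. I'll carry it to above the slot.

Call:
step_arm([
  [0,1,-0.3,0,0],
  [0,3,-0.8,0,0],
  [0,5.5,-1.4,-0.01,0],
  [0,8,-2,-0.02,0],
  [0,10.5,-2.7,-0.03,0],
  [0,13,-3.3,-0.04,0],
  [0,15.5,-3.9,-0.05,0],
  [0,18,-4.6,-0.06,0],
  [0,20.5,-5.2,-0.07,0],
  [0,23,-5.8,-0.08,0],
  [0,25.5,-6.5,-0.09,0],
  [0,28,-7.1,-0.09,0],
  [0,30.5,-7.7,-0.09,0],
  [0,32,-8.1,-0.09,0],
  [0,32.9,-8.3,-0.09,0],
  [0,32.9,-8.3,-0.09,0],
  [0,32.9,-8.3,-0.09,0],
  [0,32.9,-8.3,-0.09,0],
])

```text
t: 15.35
eef_pos: [0.5267, 0.1787, 0.2654]
tool_rot: [0.706, 0.041, 0.706, -0.041]
force: [-0.1, 0.1, -1.7]
opening: 0.0154
```

```bash
python3 -c "
from h import *
rep();to([.5257,.1802,.2225]);turn(-.112)"
```

```text
t 15.35 pos [0.5267 0.1787 0.2654] xax [ 1.e-04 -2.e-04 -1.e+00] zyaw -0.1155 F [-0.15  0.08 -1.71] M [-0.   -0.01  0.03] op 0.0154 q [-0.773  0.257  0.404  1.825 -0.113  1.082 -0.442]
shift cm [ 4.29  0.14 -0.11]
roll -0.0035 or 3.1381 -3.1451
```

Now I'll bring the tip to about 20 mm above the guard.

Call:
step_arm([
  [1.5,0.15,-0.1,0,0],
  [3,0.15,-0.1,0,0],
  [4,0.15,-0.1,0,0],
  [5,0.15,-0.1,0,0],
  [5.2,0.15,-0.1,0,0],
  [5.2,0.15,-0.1,0,0],
  [5.2,0.15,-0.1,0,0],
])

```text
t: 16.23
eef_pos: [0.526, 0.1814, 0.2138]
tool_rot: [0.706, 0.04, 0.706, -0.04]
force: [-1.4, 0.5, -1.8]
opening: 0.0154
```

```bash
python3 - <<'E'
from h import *
from rig import camera
o,R=rep(); turn(-.112)
for n in("side","top"):
    c=camera(n); cv2.imwrite(f"pics/{n}7.png",c["pixels"][:,:,::-1])
b=cv2.imread("pics/side7.png");a=cv2.imread("pics/top7.png")
print('slot', ((proj('side',[.5257,.1802,.1])-[235,140]+.5)*10-.5).round(0),'tip',((proj('side',o['eef_pos']-[0,0,.0925])-[235,140]+.5)*10-.5).round(0))
cv2.imwrite("pics/s7.png",cv2.resize(b[140:200,235:295],None,fx=10,fy=10,interpolation=cv2.INTER_CUBIC))
cv2.imwrite("pics/a7.png",cv2.resize(a[185:245,190:270],None,fx=10,fy=10,interpolation=cv2.INTER_CUBIC))
E
```

```text
t 16.225 pos [0.526  0.1814 0.2138] xax [ 8.e-04  5.e-04 -1.e+00] zyaw -0.1141 F [-1.36  0.47 -1.81] M [ 0.01  0.02 -0.  ] op 0.0154 q [-0.76   0.312  0.391  1.883 -0.142  0.973 -0.421]
roll -0.0021 or 3.1395 -3.1437
slot [[313. 549.]] tip [[313. 495.]]
```

View pics/s7.png

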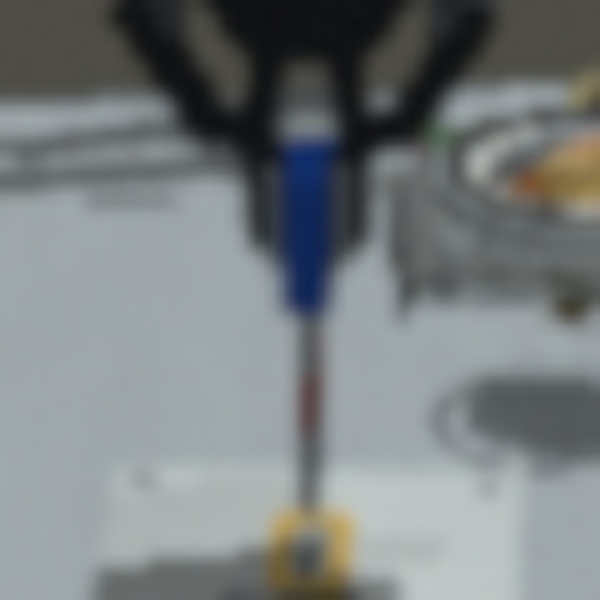

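View pics/a7.png

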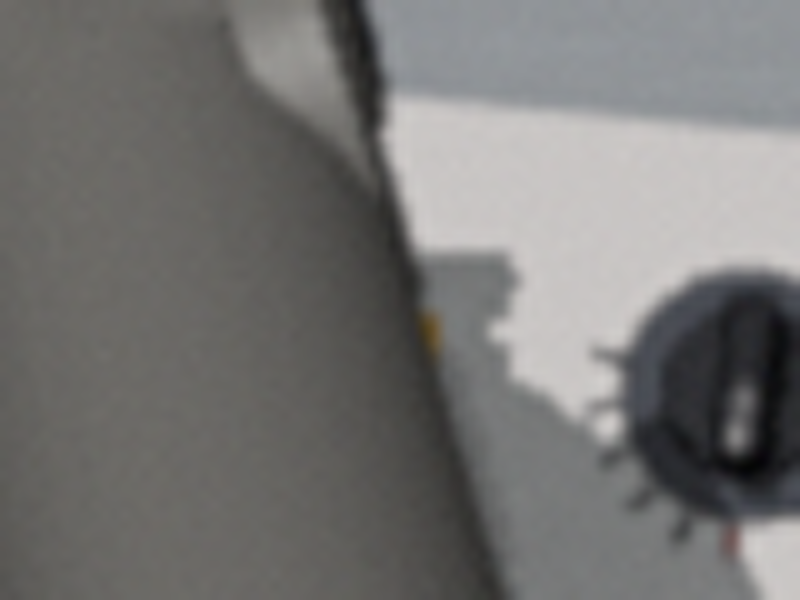

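In the side crop the blade, at x about 308, stands over the slot in the yellow frame, whose centre is (311,550). The near edge should appear about 2 mm left because of the yaw, so the alignment agrees. I'll lower it gently into the chamfer.

Call:
step_arm([
  [0.7,-0.05,0,0,0],
  [1.4,-0.1,0,0,0],
  [2,-0.1,0,0,0],
  [2.3,-0.1,0,0,0],
  [2.6,-0.1,0,0,0],
  [2.9,-0.1,0,0,0],
  [2.9,-0.1,0,0,0],
])

```text
t: 17.2
eef_pos: [0.5255, 0.1804, 0.1841]
tool_rot: [0.706, 0.04, 0.706, -0.04]
force: [0.5, 0.1, -0.2]
opening: 0.0154
```

```bash
python3 -c "
from h import *
rep();turn(-.112)"
```

```text
t 17.2 pos [0.5255 0.1804 0.1841] xax [-2.e-04 -0.e+00 -1.e+00] zyaw -0.1139 F [ 0.52  0.12 -0.22] M [-0.01 -0.07 -0.03] op 0.0154 q [-0.749  0.347  0.381  1.913 -0.161  0.912 -0.403]
roll -0.0019 or 3.1397 -3.1435
```

Call:
step_arm([
  [0.4,0,0,0,0],
  [0.8,0,0,0,0],
  [1.2,0,0,0,0],
  [1.6,0,0,0,0],
  [1.6,0,0,0,0],
])

```text
t: 17.82
eef_pos: [0.5254, 0.1803, 0.1679]
tool_rot: [0.706, 0.04, 0.706, -0.04]
force: [-0.3, 0.3, -1.6]
opening: 0.0151
```

```bash
python3 -c "
from h import *
rep();turn(-.112)"
```

```text
t 17.825 pos [0.5254 0.1803 0.1679] xax [-5.e-04 -2.e-04 -1.e+00] zyaw -0.1139 F [-0.3   0.26 -1.55] M [ 0.06  0.03 -0.05] op 0.0151 q [-0.742  0.368  0.375  1.927 -0.172  0.878 -0.394]
roll -0.0019 or 3.1397 -3.1435
```

The blade is sliding through freely. I'll lower it the last 20 mm.

Call:
step_arm([
  [0.4,0,0,0,0],
  [0.8,0,0,0,0],
  [1.2,0,0,0,0],
  [1.6,0,0,0,0],
  [1.9,0,0,0,0],
  [2.05,0,0,0,0],
  [2.05,0,0,0,0],
  [2.05,0,0,0,0],
  [2.05,0,0,0,0],
])

```text
t: 18.95
eef_pos: [0.5256, 0.1803, 0.1479]
tool_rot: [0.706, 0.04, 0.706, -0.04]
force: [-0.2, -0.4, -0.9]
opening: 0.0152
```

```bash
python3 - <<'E'
from h import *
from rig import camera
o,R=rep(); turn(-.112)
for n in("side","top"):
    c=camera(n); cv2.imwrite(f"pics/{n}8.png",c["pixels"][:,:,::-1])
b=cv2.imread("pics/side8.png");a=cv2.imread("pics/top8.png")
f=lambda p:((proj('side',p)-[235,150]+.5)*10-.5).round(0)
e=o['eef_pos'];n=np.array([-.0019,-.017,0])
for nm,dz in(('htop',.0375),('hbot',-.0125),('bandtop',-.0375),('bandbot',-.0575)): print(nm,f(e+n*(22/17 if nm[0]=='h' else 1)+[0,0,dz]))
cv2.imwrite("pics/s8.png",cv2.resize(b[150:210,235:295],None,fx=10,fy=10,interpolation=cv2.INTER_CUBIC))
cv2.imwrite("pics/a8.png",cv2.resize(a[140:260,180:320],None,fx=5,fy=5,interpolation=cv2.INTER_CUBIC))
E
```

```text
t 18.95 pos [0.5256 0.1803 0.1479] xax [ 1.e-04  0.e+00 -1.e+00] zyaw -0.114 F [-0.23 -0.42 -0.89] M [0.03 0.05 0.  ] op 0.0152 q [-0.733  0.395  0.366  1.943 -0.187  0.836 -0.381]
roll -0.002 or 3.1395 -3.1436
htop [[307. 260.]]
hbot [[308. 390.]]
bandtop [[310. 446.]]
bandbot [[310. 496.]]
```

View pics/s8.png

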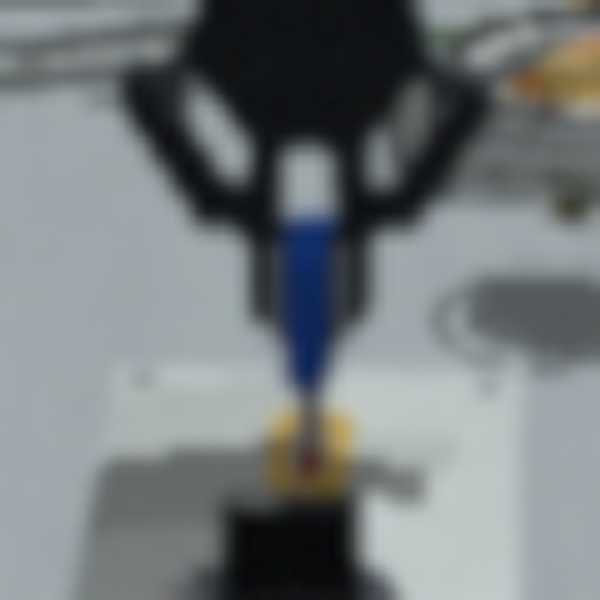

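View pics/a8.png

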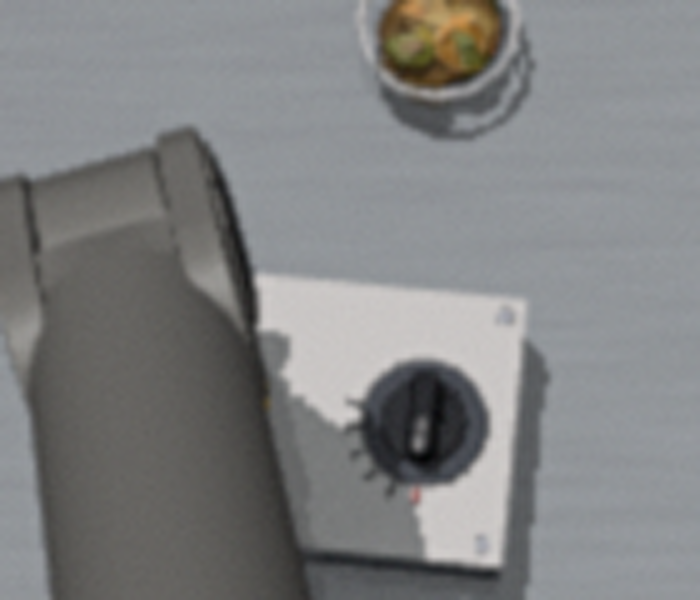

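View pics/top8.png

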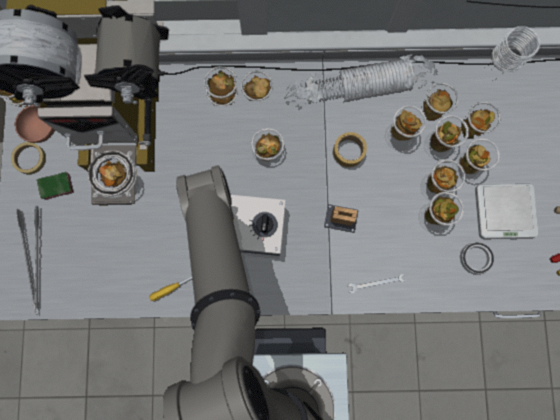

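The band's lower half is inside the slot and its upper edge shows at about row 450, against a predicted 446. The handle's bottom is well clear of the guard. The dial's line is on the red mark at (416,495), and the bystanders are unmoved. I'll check for stillness and hand in.

```bash
python3 - <<'E'
from h import *
from rig import order
o,R=rep(); print(np.abs(o['qd']).max())
print(order.job_done())
E
```

```text
t 19.05 pos [0.5256 0.1803 0.1479] xax [ 1.e-04  1.e-04 -1.e+00] zyaw -0.114 F [-0.36  0.12 -1.06] M [ 0.06 -0.02 -0.02] op 0.0153 q [-0.733  0.395  0.366  1.943 -0.187  0.836 -0.381]
0.0025974658670883744
the job is handed in; nothing more can be done
None
```

The job is handed in at about 19 s: the dial is off, and the gauge is held in the slot with its red band level with the guard's top.

**Dial:** I gripped the bar and turned it anticlockwise until it pressed on its end stop with about 1.3 N m. After release, the top view showed the white line pointing at the red mark, and it still did just before hand-in.

**Gauge:** I lifted it from the dock by its handle and lowered the blade through the slot with almost no contact force. From the arm's position, the band's centre is at z of about 0.1004 m against the guard top at 0.100 m. The side view agrees, with the upper part of the band showing just above the guard.

**Last checks:**
- The tool was vertical to within 0.0002 rad and almost motionless, with joint speeds below 0.003 rad/s.
- The force on the tool was about 1 N, roughly the gauge's weight.
- The handle's underside was about 35 mm above the guard.
- In the last top view the pot, tape roll and spanner were where they started. The visible part of the screwdriver was too, with the rest of it hidden by the arm.

**Disagreements:** the two cameras differed by 4–5 mm on absolute positions along y, and by up to 2° on the gauge's angle. They agreed within about 1 mm on the distance from dock to slot, so I used that for the placing. When pressed on the stop, the tool read 0.05 rad beyond the off angle I had worked out. I put this down to give in the grip, since the pictures show the dial at off. None of the final checks failed.

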